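Hang the tube gauge on the hook inside the gauge cabinet

ROBOT

A 6-joint arm with a two-finger parallel gripper is mounted at the origin on the work surface. World frame = base frame: x ahead of the robot, y to its left, z up, the work surface at z = 0. Lengths are in m, angles in rad, forces in N, time in s.
With the tool pointing down it reaches from about 0.375 to 0.9 m from the base axis. Payload 3.1 kg.
Tool frame: the origin (TCP) lies on the centre line of the jaws, within the pads' length; the fingertips stand 17 mm ahead of it and the grasp point (between the pads) lies 2 mm behind it; y points along the fingers, z is the direction in which the jaws open and shut, and the axes are right-handed (so a half turn about y gives the same grasp; the last joint's range is limited). The gripper opens to 85 mm and grips with 20 to 120 N. Pads are 22 mm wide; open, the fingers measure 114 mm over their backs; the gripper's body (76 mm by 85 mm) begins 54 mm behind the grasp point. The pads swing forward as they close: fully open they stand 13 mm farther back than shut.
Start: joints at [-1.504, 0.527, 1.433, -0, 1.181, -0.178], TCP at [0.152, -0.606, 0.248] pointing down, gripper open.
Joint ranges: [-3.08, 3.08], [-0.75, 2.2], [0.22, 2.44], [-1.43, 4.57], [0, 2.65], [-2.85, 2.85]. Speed limits (rad/s): [2.79, 2.79, 3.14, 3.14, 3.14, 3.14].

INTERFACE

Orientations are given as a unit quaternion [x, y, z, w].
In Python, from station import manip gives the robot as it stands.
- The arm moves only by the shell command python3 -m handwheel 'ROWS' [FORCE]. ROWS is JSON, one flat list of numbers, 7 for each row, row after row: the shift along the tool's x, y, z in cm, then the turn, a rotation vector about the tool's x, y, z in rad, then the finger opening in cm, from 0 to 8.54. A call has 1 to 10 rows; each row is the pose to reach, as a shift and turn from the pose commanded when the call began, along the tool's axes at that moment; what a row does not reach only later rows make up. A row lasts 1/12 s, in which the tool goes at most 41.7 mm and 7.16 degrees, less where a joint would pass 70% of its speed; a pose out of reach is approached as far as the arm can. A call with a gripper value outside its range is refused whole. The fingers move at their own pace and stop on an object; FORCE is the grip in N (left out, the last holds). Time passes only in rows, so rows that repeat a pose let the fingers close. It gives the time, the measured TCP pose, the force and the opening at its end, in the units of the state.
- manip.sense(): the state, without advancing time (a new reading comes with each control period).
- manip.snapshot(name): name is "scene" or "top" or "wrist"; returns a dict with "frame" (384x512x3 uint8, red, green, blue), "depth" (384x512 float32, m along the optical axis (not along the pixel's ray), 0 where there is no reading), "camera_matrix" (3x3 intrinsics, pixels), "rvec" (rotation vector, rad) and "tvec" (3), from world to camera coordinates, as OpenCV has them. Camera axes: x right, y down, z forward; pixel columns grow to the right and rows downward; lengths in m; the calibration is good to about 2 mm. The wrist camera is an equidistant fisheye: a pixel r from the principal point sees the ray r / f radians off the axis. A picture is of the moment at which its call begins.
- manip.sign_off(): hands the job in, once; it reports no verdict.
The state is a dict: "t": time; "q": joint angles; "qd": joint speeds; "tau": joint torques, N m; "tcp_pos": TCP position; "tool_rot": TCP orientation; "force": force on the tool from outside, world axes, zero at the start; "ft_torque": the same for the moment, N m; "finger_gap": opening from 0.0 (shut) to 1.0 (fully open).
Only numpy, scipy, OpenCV 4.12 (cv2) and the standard library are available. Lean on these libraries where they do the work, as an engineer would, in place of code of your own. Each camera call takes 0.05 s, during which the arm holds its last target.

TASK

Lift the steel tube gauge out of its stand, take it down through the open hatch of the grey cabinet and hang it by its eye on the sprung hook inside, fully down behind the hook's upturned end, then let go without dropping it. The hook's height is not exactly known, so feel for it gently: never press the gauge hard against the cabinet or hook, keep the gauge off the hatch frame and the gripper off the whole cabinet, and leave the other things where they are.

Things in the scene. Friction and masses are not known exactly. Their poses are not given: they have to be found in the camera images.
- gauge_grip (a point): centre of the gauge's black square handle (16 x 16 mm, 43 mm tall): grasp here from above, fingers closing along y. The gauge is a flat upright steel plate 5 mm thick with the handle on top, 150 mm tall in all, 0.18 to 0.28 kg. z runs up the gauge, y across the plate's width, x normal to the plate. This point is 20 mm below the handle's top, 23 mm above the plate's top edge
- gauge_eye (a point): centre of the gauge's eye, a square hole through the plate, 24 mm wide (y), 20 mm high (z), 45 mm straight below the handle's centre; axes as gauge_grip. Plate above the eye: 12 mm. Both faces are flat and alike
- gauge_foot (a point): middle of the gauge's lower edge, 130 mm below the handle's centre, 85 mm below the eye's; axes as gauge_grip. The plate's width steps up from here: 36 mm (lowest 30 mm), 48 mm (next 25 mm), then 60 mm
- stand: fixed black block 50 x 80 mm, 45 mm high, in whose slot (30 mm deep, along its y) the gauge stands at the start, about 1.5 mm loose: lift the gauge straight up. Origin under its centre
- cabinet: fixed grey steel cabinet, entered from above by its hatch. Origin on the table; z up; x points from the wall that carries the hook to the opposite wall, a clear window. Outside it spans x -90 to +80, y -160 to +90 mm, 158 mm high without the hatch frame; inner floor 4 mm up. Its slid-open cover lies on top at y -152 to -92 mm, up to 175 mm high with its grip
- rim: the steel frame around the hatch, bars about 15 mm wide, top 164 mm above the table: not to be touched. Same origin and axes as the cabinet
- hatch (a point): centre of the clear hatch opening, level with the frame's top; axes as the cabinet's. The opening is 134 mm along x and 144 mm along y. Nothing but the hook is inside
- hook_low (a point): where the hook's bend is if the hook stands lowest on its upright strip; axes as the cabinet's. The real hook stands anywhere from 0 to 32 mm higher than this (not measured); its x and y are true. From the bend a round end turns up to 11.5 mm above the rod's centre line; rod and end are 7 mm thick, so the hook's end is 15 mm tall and its outer face lies 3.5 mm beyond this point in +x
- hook_root (a point): where the hook's rod leaves its holder, if the hook stands lowest (same unknown height above it as for hook_low); axes as the cabinet's. The level rod runs 40 mm from here in +x to the bend. The eye goes over it towards cabinet -x, plate square to x. Hung fully down, the eye's top edge rests on the rod: eye centre 6.5 mm below the rod's centre line, plate behind the upturned end
- hook_spring (a point): point in the holder behind hook_root; axes as the cabinet's. The hook is sprung: pushed along cabinet -x it yields 0.6 N per mm for 8 mm, then meets a hard stop; it springs back out once the eye is in line, that is with the eye's centre 1.5 to 6.5 mm above the rod's centre line. Vertically it is stiff and stays where it is
- blade: bystander: plain steel blade (36 x 5 x 70 mm) with a round wooden handle 20 mm thick, no eye, 115 mm tall, standing in the other slotted stand; origin at its lower end
- cap: bystander: white plastic tube cap, 38 mm across, 14 mm high, loose on the table; origin under its centre
- ferrule: bystander: steel ring 64 mm across, 20 mm high, loose on the table; origin under its centre
- elbow: bystander: small steel pipe elbow about 55 mm long, loose on the table; origin beneath its bend region on the table
- jar: bystander: grey jar 56 mm across, 75 mm tall, loose on the table; origin under its centre
- bin: bystander: small open blue parts bin 150 x 100 x 70 mm, loose on the table; origin under its centre
- collar: bystander: small steel collar 44 mm across, 16 mm high, lying in the blue bin; origin under its centre

How it is judged:
By the outcome, as a careful person would: the job done as asked, in the order asked, and still so for the second after the job is handed in, with the robot touching nothing.
It also fails if it takes over 72 s, if anything falls off the work surface, if the arm or the gripper's body presses on something with over 40 N, if the wrist force passes 120 N, or if a joint passes its speed limit or range.

## Working session

There is one attempt and no reset: what is moved stays moved. The work goes in short steps, Python scripts to look and compute and a shell command to move; the robot and the scene stay as the last step left them, time stands still between calls to the robot, and variables do not carry over. Pictures are saved under pics/ and viewed, and the job is handed in when it is done.

```bash
ls; mkdir -p pics; cat > h.py <<'E'
import numpy as np,cv2
from station import manip
def snap(n,save=None):
    s=manip.snapshot(n)
    if save: cv2.imwrite('pics/'+save,cv2.cvtColor(s['frame'],cv2.COLOR_RGB2BGR))
    return s
def cam(s):
    R=cv2.Rodrigues(np.array(s['rvec'],float))[0];t=np.array(s['tvec'],float).ravel()
    return R,t,np.array(s['camera_matrix'])
def onplane(s,uv,z):
    R,t,K=cam(s);C=-R.T@t
    d=R.T@np.linalg.solve(K,np.array([uv[0],uv[1],1.]))
    return C+d*(z-C[2])/d[2]
def cloud(s):
    R,t,K=cam(s);D=s['depth'];v,u=np.mgrid[:D.shape[0],:D.shape[1]]
    p=np.stack([(u-K[0,2])/K[0,0]*D,(v-K[1,2])/K[1,1]*D,D],-1)
    return (p-t)@R
E
python3 - <<'E'
from h import *
for n in('scene','top','wrist'):
    s=snap(n,n+'0.png');np.savez('pics/'+n+'0.npz',**s)
    R,t,K=cam(s);print(n,K.tolist(),(-R.T@t).round(3),R.round(2).tolist())
print(manip.sense())
E
```

```text
pics
scene [[432.9028866062022, 0.0, 256.65245754673157], [0.0, 432.9028866062022, 191.7816739892647], [0.0, 0.0, 1.0]] [1.227 0.25  0.778] [[-0.18, 0.98, 0.01], [0.71, 0.13, -0.7], [-0.69, -0.12, -0.72]]
top [[431.6286403831538, 0.0, 250.66931020747035], [0.0, 431.6286403831538, 192.43557658017338], [0.0, 0.0, 1.0]] [0.438 0.151 1.263] [[0.01, -1.0, 0.0], [-0.99, -0.01, -0.12], [0.12, -0.0, -0.99]]
wrist [[297.3186396354542, 0.0, 252.00079796689775], [0.0, 297.3186396354542, 189.23777170624712], [0.0, 0.0, 1.0]] [ 0.229 -0.586  0.373] [[0.24, -0.97, -0.0], [-0.92, -0.23, 0.31], [-0.3, -0.08, -0.95]]
{'t': 0.15, 'q': array([-1.50351369e+00,  5.28244219e-01,  1.43360485e+00,  1.95077487e-05,
        1.18140532e+00, -1.78523851e-01]), 'qd': array([ 8.10013667e-04, -3.55960315e-03, -3.31061125e-03,  1.09540092e-05,
       -2.34379017e-03,  5.15260375e-04]), 'tau': array([ 4.51875276e-04, -4.42745268e+01, -1.78275132e+01, -2.58822447e-04,
        5.58404397e-03,  5.45175212e-07]), 'tcp_pos': array([ 0.15207036, -0.60568339,  0.24756456]), 'tool_rot': array([-0.08664543,  0.70235933, -0.70118683,  0.08672349]), 'force': array([ 0.27986162, -0.29726646,  0.25127544]), 'ft_torque': array([ 0.03028343,  0.03052423, -0.03510918]), 'finger_gap': 1.0038473909214303}
```

View pics/scene0.png

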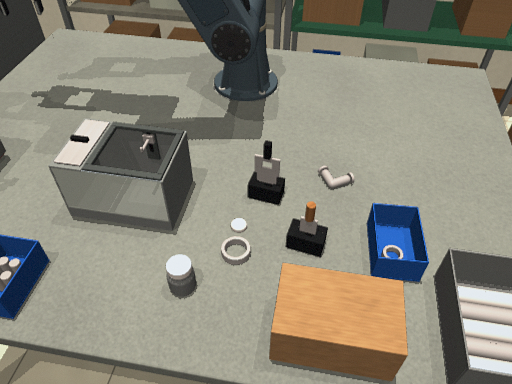

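View pics/top0.png

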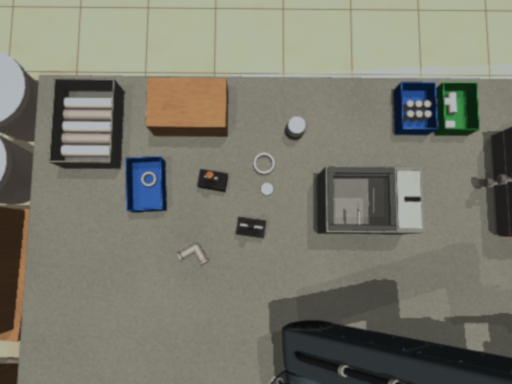

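View pics/wrist0.png

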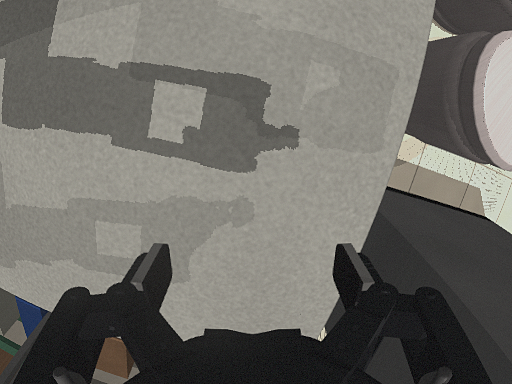

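The scene view shows the gauge in its stand (267,165), the blade (310,225), and the cabinet (125,175) with the hook at (148,142). In the top view the stand is at (252,227) and the cabinet at (365,200). Next I'll measure them.

```bash
python3 - <<'E'
from h import *
for n,(x0,y0,x1,y1),o in(('scene',(40,110,200,235),'a'),('top',(310,155,430,245),'b'),('scene',(240,130,295,210),'c'),('top',(225,210,280,245),'d')):
    s=np.load(f'pics/{n}0.npz');f=s['frame'][y0:y1,x0:x1][...,::-1]
    k=min(800//f.shape[1],600//f.shape[0]);cv2.imwrite(f'pics/z{o}.png',cv2.resize(f,None,fx=k,fy=k,interpolation=cv2.INTER_CUBIC));print(o,k)
s=np.load('pics/top0.npz');P=cloud(s)
# gauge stand
def box(m): 
    r=cv2.minAreaRect((P[m][:,:2]*1000).astype(np.float32)); return np.round(r[0],1),np.round(r[1],1),round(r[2],1),m.sum()
u,v=np.meshgrid(range(512),range(384))
reg=(u>225)&(u<280)&(v>205)&(v<245)
print('z levels',np.histogram(P[reg][:,2],bins=np.arange(-.01,.2,.01)))
print('stand',box(reg&(P[...,2]>.035)&(P[...,2]<.052)))
print('handle',box(reg&(P[...,2]>.15)))
print('gauge',box(reg&(P[...,2]>.06)))
reg=(u>305)&(u<430)&(v>155)&(v<245)
print(np.histogram(P[reg][:,2],bins=np.arange(-.01,.2,.01)))
print('rim',box(reg&(P[...,2]>.160)&(P[...,2]<.167)))
print('top',box(reg&(P[...,2]>.150)))
s=np.load('pics/scene0.npz');P=cloud(s)
reg=(u>240)&(u<295)&(v>130)&(v<210)
print('s stand',box(reg&(P[...,2]>.040)&(P[...,2]<.050)))
print('s gauge',box(reg&(P[...,2]>.06)&(P[...,2]<.19)));print('s handle',box(reg&(P[...,2]>.13)))
reg=(u>40)&(u<200)&(v>110)&(v<235)
print('s rim',box(reg&(P[...,2]>.160)&(P[...,2]<.167)))
E
```

```text
a 4
b 6
c 7
d 14
z levels (array([767, 823,   4,   2,  11, 394,  11,   2,   2,   2,   3,   2,   9,
        24,   0,   1,   1,  40,   1,   0]), array([-0.01,  0.  ,  0.01,  0.02,  0.03,  0.04,  0.05,  0.06,  0.07,
        0.08,  0.09,  0.1 ,  0.11,  0.12,  0.13,  0.14,  0.15,  0.16,
        0.17,  0.18,  0.19]))
stand (array([489.2, 149.4]), array([79.8, 50. ]), 82.4, np.int64(413))
handle (array([467.6, 148.3]), array([58.3, 15.3]), 0.5, np.int64(49))
gauge (array([476.5, 143.6]), array([61.6, 47.1]), 27.2, np.int64(94))
(array([2040, 4474,   91,   65,   92,   59,   97,   65,   51,   57,   42,
         47,   49,   47,   97,   57,  573, 2894,   90,    1]), array([-0.01,  0.  ,  0.01,  0.02,  0.03,  0.04,  0.05,  0.06,  0.07,
        0.08,  0.09,  0.1 ,  0.11,  0.12,  0.13,  0.14,  0.15,  0.16,
        0.17,  0.18,  0.19]))
rim (array([ 558.3, -167.3]), array([168.2, 251.2]), 0.5, np.int64(2567))
top (array([551.5, -69.6]), array([188.8, 457.5]), 4.8, np.int64(3606))
s stand (array([488.8, 147. ]), array([80.7, 52.6]), 82.6, np.int64(396))
s gauge (array([489.1, 146.7]), array([60.8, 17.1]), 83.7, np.int64(603))
s handle (array([854.2, 193.8]), array([754.1,  18.4]), 7.2, np.int64(145))
s rim (array([ 559.1, -169.2]), array([250.7, 171.2]), 89.9, np.int64(2693))
```

View pics/za.png

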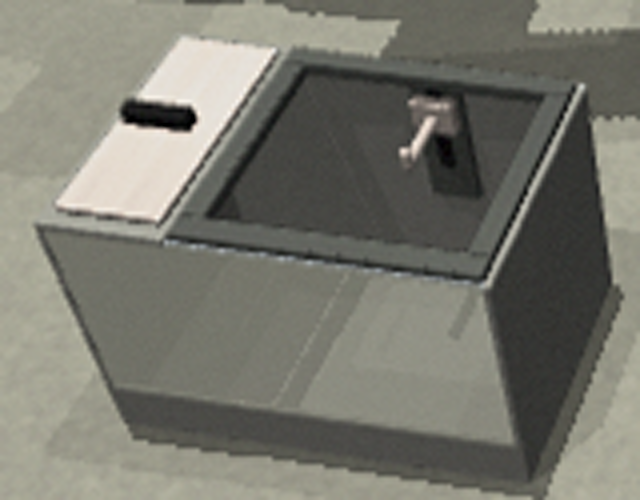

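View pics/zb.png

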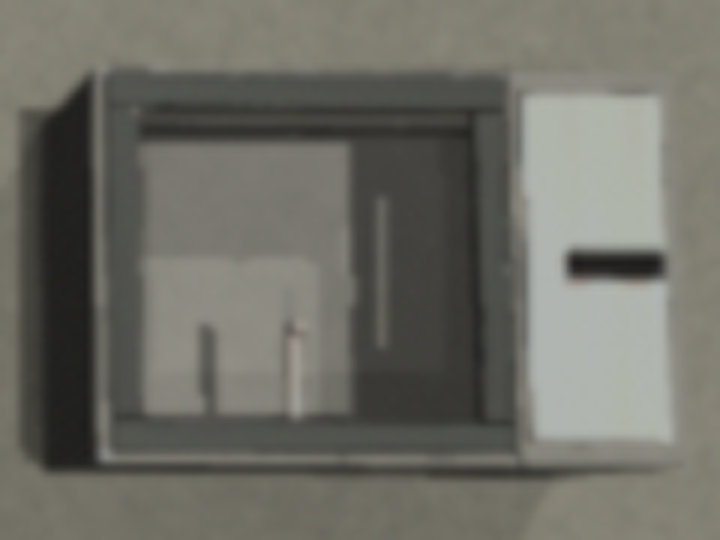

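View pics/zc.png

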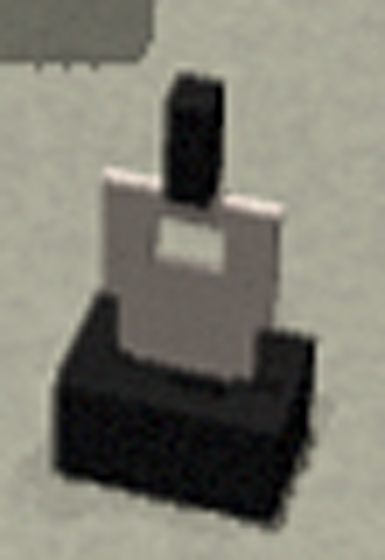

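View pics/zd.png

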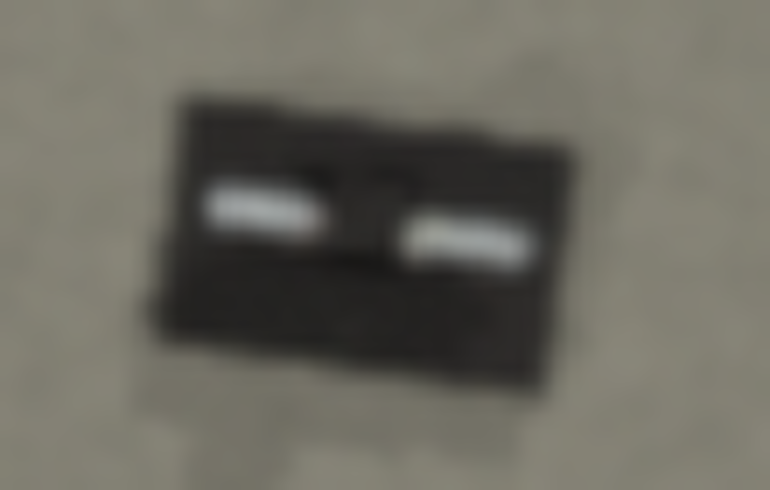

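```bash
python3 - <<'E'
from h import *
for n,(x0,y0,x1,y1),o in(('scene',(80,120,190,185),'e'),('top',(325,165,405,232),'f')):
    s=np.load(f'pics/{n}0.npz');f=s['frame'][y0:y1,x0:x1][...,::-1]
    f=np.clip(255*(f/255.)**0.6,0,255).astype(np.uint8)
    k=min(800//f.shape[1],600//f.shape[0]);g=cv2.resize(f,None,fx=k,fy=k,interpolation=cv2.INTER_NEAREST);cv2.imwrite(f'pics/z{o}.png',g);print(o,k)
E
```

```text
e 7
f 8
```

View pics/ze.png

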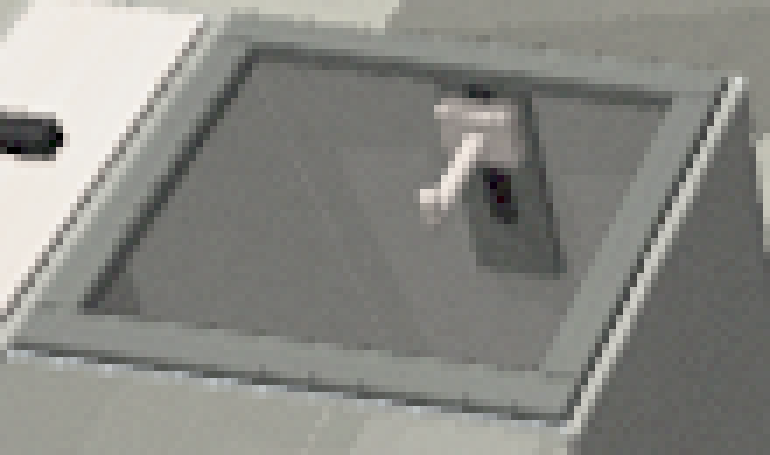

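View pics/zf.png

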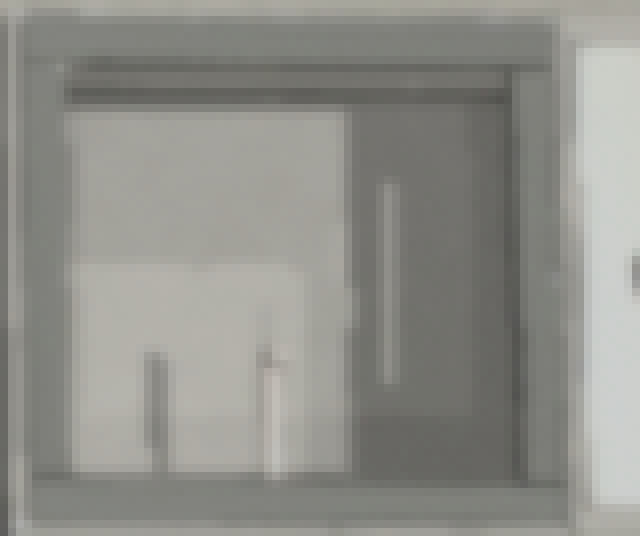

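```bash
python3 - <<'E'
from h import *
S=np.load('pics/scene0.npz');T=np.load('pics/top0.npz')
for nm,s,k,o,cs,hk in(('scene',S,7,(80,120),[(250,47),(682,98),(546,372),(80,304)],(432,206)),('top',T,8,(325,165),[(68,66),(512,66),(522,484),(70,478)],(272,366))):
    p=np.array([onplane(s,(o[0]+x/k-.5,o[1]+y/k-.5),.164)[:2]*1000 for x,y in cs]);print(nm,p.round(1).tolist(),p.mean(0).round(1))
    d=[(p[(i+1)%4]-p[i]) for i in range(4)];print([ (round(float(np.hypot(*e)),1),round(float(np.degrees(np.arctan2(e[1],e[0]))),1)) for e in d])
    print('hook',[onplane(s,(o[0]+hk[0]/k-.5,o[1]+hk[1]/k-.5),z).round(4).tolist() for z in(.08,.1,.12,.14)])
P=cloud(S)
for y in range(130,156):
    print(y,[ '%d,%d,%d'%tuple(P[y,x]*1000) for x in range(138,158,2)])
E
```

```text
scene [[495.2, -206.0], [494.5, -58.8], [625.5, -59.0], [623.0, -205.7]] [ 559.5 -132.4]
[(147.2, 90.3), (131.0, -0.1), (146.7, -91.0), (127.8, -179.9)]
hook [[0.4692, -0.1692, 0.08], [0.4909, -0.1571, 0.1], [0.5127, -0.1451, 0.12], [0.5344, -0.1331, 0.14]]
top [[625.6, -62.0], [626.8, -205.3], [492.2, -204.4], [492.9, -60.7]] [ 559.4 -133.1]
[(143.3, -89.5), (134.6, 179.6), (143.7, 89.7), (132.7, -0.6)]
hook [[0.5361, -0.1468, 0.08], [0.5344, -0.1418, 0.1], [0.5328, -0.1368, 0.12], [0.5311, -0.1318, 0.14]]
130 ['489,-154,156', '490,-149,157', '489,-144,157', '490,-138,159', '489,-134,159', '492,-128,162', '490,-124,161', '491,-119,162', '491,-114,163', '490,-109,163']
131 ['476,-162,142', '476,-157,142', '492,-143,156', '487,-141,153', '491,-134,157', '491,-129,158', '489,-125,157', '490,-120,158', '490,-115,159', '489,-110,160']
132 ['478,-161,140', '475,-158,139', '481,-150,144', '482,-144,146', '486,-137,150', '484,-133,149', '491,-124,156', '490,-120,155', '489,-116,155', '491,-110,158']
133 ['476,-163,135', '477,-157,137', '472,-155,133', '482,-145,143', '486,-137,148', '482,-1
[... 2929 characters left out ...]
,81', '481,-145,87', '481,-140,88', '485,-132,93', '481,-130,89', '482,-124,91']
152 ['476,-175,74', '476,-170,75', '475,-165,76', '474,-160,75', '477,-153,79', '482,-145,84', '482,-140,86', '481,-136,85', '482,-130,87', '481,-125,87']
153 ['478,-175,73', '476,-171,72', '477,-164,74', '475,-161,73', '475,-155,74', '482,-146,82', '481,-141,81', '480,-136,81', '483,-130,85', '480,-126,82']
154 ['476,-176,68', '477,-171,69', '475,-166,69', '475,-161,70', '476,-155,72', '479,-148,75', '483,-141,79', '482,-136,80', '480,-132,79', '479,-127,79']
155 ['477,-176,66', '476,-172,66', '475,-167,66', '475,-162,66', '476,-156,68', '480,-148,73', '483,-141,77', '482,-137,76', '483,-131,78', '481,-127,77']
```

Scene and top views agree on the following:
- Hatch centre is about (559.5, -133), with yaw near 0.
- The hook bend is about (532, -133), with the rod centre at z≈0.134.
- The stand and gauge are at (489, 148), with yaw about -7.5°.

Next is the approach.

```bash
cat >> h.py <<'E'
from scipy.spatial.transform import Rotation as Ro
def Rt(deg):  # tool z at angle deg in plane, y down
    a=np.radians(deg);z=np.array([np.cos(a),np.sin(a),0]);y=np.array([0,0,-1.]);return Ro.from_matrix(np.stack([np.cross(y,z),y,z],1))
def plan(p,deg):
    s=manip.sense();R0=Ro.from_quat(s['tool_rot']);p=np.array(p)
    d=R0.inv().apply(p-s['tcp_pos'])*100;r=(R0.inv()*Rt(deg)).as_rotvec()
    print('shift cm',d.round(2),'rot',r.round(4))
def st():
    s=manip.sense();M=Ro.from_quat(s['tool_rot']).as_matrix()
    print('t',round(s['t'],2),'tcp',(s['tcp_pos']*1000).round(1),'zdeg',round(float(np.degrees(np.arctan2(M[1,2],M[0,2]))),2),'ydown',M[:,1].round(4),'F',s['force'].round(2),'T',s['ft_torque'].round(2),'gap',round(s['finger_gap'],3),'q',s['q'].round(2))
E
python3 - <<'E'
from h import *
st()
print(Ro.from_quat(manip.sense()['tool_rot']).as_matrix().round(3))
for d in (82.5,-97.5): plan((.40,-.30,.30),d);plan((.489,.148,.24),d)
E
```

```text
t 0.15 tcp [ 152.1 -605.7  247.6] zdeg -75.92 ydown [-1.0e-04  1.7e-03 -1.0e+00] F [ 0.28 -0.3   0.25] T [ 0.03  0.03 -0.04] gap 1.004 q [-1.5   0.53  1.43  0.    1.18 -0.18]
[[-0.97  -0.     0.243]
 [-0.243  0.002 -0.97 ]
 [-0.    -1.    -0.002]]
shift cm [-31.49  -5.2  -23.63] rot [-0.0000e+00 -2.7649e+00 -2.3000e-03]
shift cm [-51.02   0.88 -64.9 ] rot [-0.0000e+00 -2.7649e+00 -2.3000e-03]
shift cm [-31.49  -5.2  -23.63] rot [ 0.0017  0.3767 -0.    ]
shift cm [-51.02   0.88 -64.9 ] rot [ 0.0017  0.3767 -0.    ]
```

```bash
python3 -m handwheel '[-4,-2,-3,0,0,0,6, -8,-4,-6,0,0,0,6, -12,-5,-9,0,0,0,6, -15,-5,-11.5,0,0.1,0,6, -18.5,-5,-14,0,0.2,0,6, -22,-5,-16.5,0,0.3,0,6, -25,-5,-19,0,0.377,0,6, -28,-5,-21.3,0,0.377,0,6, -31.5,-5,-23.6,0,0.377,0,6, -31.5,-5,-23.6,0,0.377,0,6]' 20; python3 - <<'E'
from h import *
st();plan((.489,.148,.23),-97.5)
E
```

```text
t: 0.98
tcp_pos: [0.4016, -0.2971, 0.2982]
tool_rot: [0.046, 0.706, -0.705, -0.046]
force: [-0.3, -1.2, -0.8]
finger_gap: 0.704
t 0.98 tcp [ 401.6 -297.1  298.2] zdeg -97.41 ydown [ 2.0e-04  1.7e-03 -1.0e+00] F [-0.25 -1.2  -0.82] T [-0.03 -0.01 -0.01] gap 0.704 q [-0.86  0.3   1.68  0.    1.17  0.84]
shift cm [ -2.93   6.9  -45.25] rot [0.0017 0.0016 0.    ]
```

```bash
python3 -m handwheel '[-0.3,0,-4,0,0,0,6, -0.6,0,-8,0,0,0,6, -0.9,1,-12,0,0,0,6, -1.2,1,-16,0,0,0,6, -1.4,2,-20,0,0,0,6, -1.7,2.5,-24,0,0,0,6, -2,3,-28,0,0,0,6, -2.3,4,-32,0,0,0,6, -2.6,5,-36,0,0,0,6, -2.9,5,-40,0,0,0,6]'; python3 -m handwheel '[0,1,-4,0,0,0,6, 0,1.9,-5,0,0,0,6,0,1.9,-5.2,0,0,0,6,0,1.9,-5.2,0,0,0,6]';python3 - <<'E'
from h import *
st();plan((.489,.148,.143),-97.5)
s=snap('wrist','w1.png');np.savez('pics/w1.npz',**s)
E
```

```text
t: 1.82
tcp_pos: [0.4799, 0.0942, 0.2466]
tool_rot: [-0.045, -0.706, 0.706, 0.048]
force: [0.5, 0.1, -1.1]
finger_gap: 0.699
t: 2.15
tcp_pos: [0.4873, 0.1439, 0.2286]
tool_rot: [-0.045, -0.705, 0.706, 0.046]
force: [-0.5, 0.2, -0.1]
finger_gap: 0.703
t 2.15 tcp [487.3 143.9 228.6] zdeg -97.41 ydown [-2.2e-03 -7.0e-04 -1.0e+00] F [-0.49  0.15 -0.13] T [ 0.04  0.02 -0.01] gap 0.703 q [ 0.07  0.4   1.74 -0.    1.    1.77]
shift cm [-0.13  8.56 -0.43] rot [-0.001   0.0016  0.0021]
```

View pics/w1.png

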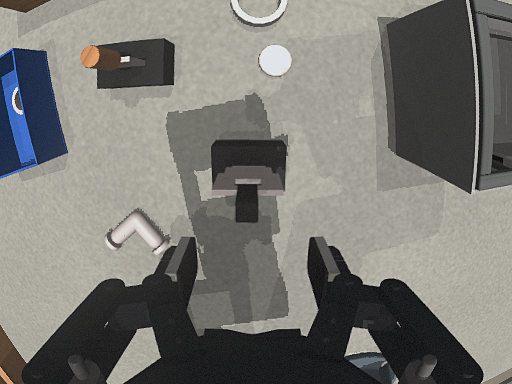

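```bash
cat >> h.py <<'E'
def fish(s,uv,z):
    R,t,K=cam(s);C=-R.T@t
    a=np.array([(uv[0]-K[0,2])/K[0,0],(uv[1]-K[1,2])/K[1,1]]);th=np.hypot(*a)
    d=R.T@np.array([*(a/th*np.sin(th)),np.cos(th)]);return C+d*(z-C[2])/d[2]
E
python3 - <<'E'
from h import *
s=np.load('pics/w1.npz');f=s['frame'][130:230,200:300][...,::-1]
f=np.clip(255*(f/255.)**0.45,0,255).astype(np.uint8)
cv2.imwrite('pics/w1z.png',cv2.resize(f,None,fx=6,fy=6,interpolation=cv2.INTER_NEAREST))
E
```

```text
(no output)
```

View pics/w1z.png

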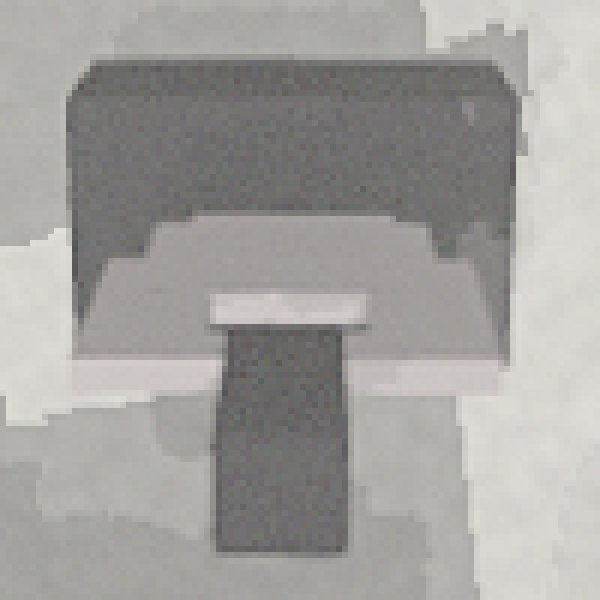

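```bash
python3 - <<'E'
from h import *
s=np.load('pics/w1.npz')
print(fish(s,(246.5,211.5),.165),fish(s,(200+286/6-.5,130+376/6-.5),.122))
a,b=fish(s,(200+75/6-.5,130+375/6-.5),.122),fish(s,(200+500/6-.5,130+378/6-.5),.122);print(a,b,np.degrees(np.arctan2(*(b-a)[1::-1])),np.linalg.norm(a-b))
st();plan((.489,.147,.143),-97.5)
E
```

```text
[0.48863175 0.14695987 0.165     ] [0.48798513 0.14713539 0.122     ]
[0.49188178 0.17609501 0.122     ] [0.48387592 0.1178611  0.122     ] -97.82781751867405 0.058781649112647646
t 2.2 tcp [487.8 143.1 229.1] zdeg -97.49 ydown [-1.1e-03 -7.0e-04 -1.0e+00] F [-0.48  0.83 -0.28] T [-0.01  0.01 -0.01] gap 0.703 q [ 0.07  0.4   1.74 -0.    1.    1.77]
shift cm [-0.08  8.61 -0.42] rot [-0.0009  0.0001  0.001 ]
```

```bash
python3 -m handwheel '[-0.05,2,-0.3,0,0,0,5, -0.08,4,-0.4,0,0,0,4, -0.08,6,-0.4,0,0,0,4, -0.08,7.5,-0.4,0,0,0,4, -0.08,8.6,-0.4,0,0,0,4, -0.08,8.6,-0.4,0,0,0,4, -0.08,8.6,-0.4,0,0,0,4]'; python3 - <<'E'
from h import *
st();plan((.489,.147,.143),-97.7)
E
```

```text
t: 2.78
tcp_pos: [0.4896, 0.1459, 0.1435]
tool_rot: [-0.047, -0.705, 0.706, 0.047]
force: [-0.3, -0.4, 0.5]
finger_gap: 0.465
t 2.78 tcp [489.6 145.9 143.5] zdeg -97.66 ydown [-5.e-04 -3.e-04 -1.e+00] F [-0.34 -0.4   0.47] T [-0.02  0.01  0.01] gap 0.465 q [ 0.07  0.54  1.81 -0.    0.79  1.78]
shift cm [ 0.07  0.05 -0.1 ] rot [-0.0004  0.0007  0.0005]
```

```bash
python3 -m handwheel '[0.05,0,-0.1,0,0,0,3, 0.05,0,-0.1,0,0,0,2, 0.05,0,-0.1,0,0,0,1.2, 0.05,0,-0.1,0,0,0,1.2, 0.05,0,-0.1,0,0,0,1.2, 0.05,0,-0.1,0,0,0,1.2,0.05,0,-0.1,0,0,0,1.2]' 40; python3 - <<'E'
from h import *
st()
E
```

```text
t: 3.37
tcp_pos: [0.4898, 0.1484, 0.1444]
tool_rot: [-0.047, -0.705, 0.706, 0.045]
force: [-1.2, -2.5, 7.5]
finger_gap: 0.178
t 3.37 tcp [489.8 148.4 144.4] zdeg -97.47 ydown [ 2.3e-03 -7.0e-04 -1.0e+00] F [-1.17 -2.53  7.49] T [-0.46  0.09  0.02] gap 0.178 q [ 0.08  0.53  1.81 -0.    0.79  1.78]
```

```bash
python3 -m handwheel '[0,-0.3,0,0,0,0,1.2, 0,-0.8,0,0,0,0,1.2, 0,-1.5,0,0,0,0,1.2, 0,-2.5,0,0,0,0,1.2, 0,-3.5,0,0,0,0,1.2, 0,-5,0,0,0,0,1.2, 0,-7,0,0,0,0,1.2, 0,-10,0,0,0,0,1.2, 0,-13,0,0,0,0,1.2, 0,-13,0,0,0,0,1.2]'; python3 - <<'E'
from h import *
st()
snap('wrist','w2.png');snap('scene','s2.png')
E
```

```text
t: 4.2
tcp_pos: [0.4921, 0.1492, 0.2798]
tool_rot: [0.05, 0.706, -0.705, -0.042]
force: [1.5, 0.1, -1.5]
finger_gap: 0.184
t 4.2 tcp [492.1 149.2 279.8] zdeg -97.49 ydown [ 0.0121  0.0012 -0.9999] F [ 1.54  0.12 -1.52] T [ 0.02 -0.06 -0.01] gap 0.184 q [0.08 0.33 1.68 0.   1.12 1.78]
```

View pics/w2.png

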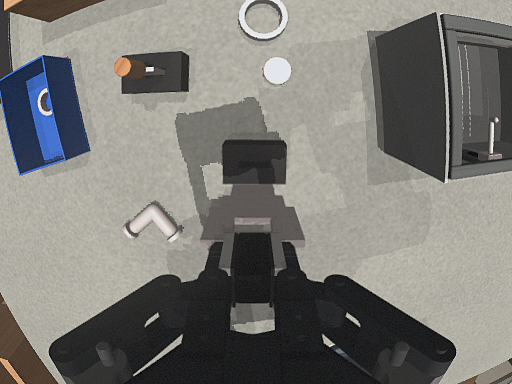

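View pics/s2.png

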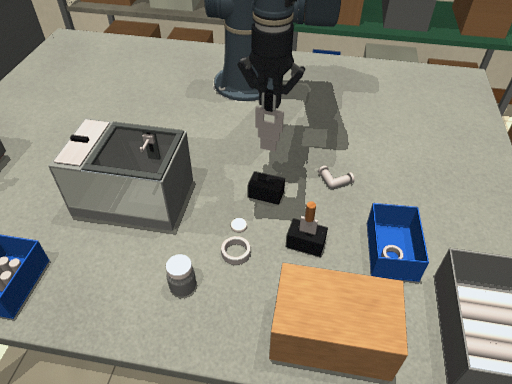

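Wrist and scene views show the gauge out of the stand and upright in the jaws, with nothing else moved. Next I carry it over the hatch.

```bash
python3 -m handwheel '[0,-2,0,0,0,0,1.2, 0,-4,0,0,0,0,1.2, 0,-6,0,0,0,0,1.2,  0,-6,0,0,0,0,1.2, 0,-6,0,0,0,0,1.2]'; python3 - <<'E'
from h import *
st();plan((.56,-.133,.345),-90)
E
```

```text
t: 4.72
tcp_pos: [0.4885, 0.1486, 0.3326]
tool_rot: [-0.046, -0.706, 0.706, 0.047]
force: [-0.3, -0.5, -2.5]
finger_gap: 0.181
t 4.72 tcp [488.5 148.6 332.6] zdeg -97.52 ydown [-9.e-04 -0.e+00 -1.e+00] F [-0.34 -0.48 -2.52] T [0.02 0.   0.01] gap 0.181 q [0.08 0.28 1.6  0.   1.26 1.78]
shift cm [-10.77  -1.25  26.98] rot [-1.000e-04 -1.312e-01  9.000e-04]
```

```bash
python3 -m handwheel '[-1,-1,2,0,0,0,1.2, -2.2,-1.2,5,0,-0.02,0,1.2, -3.6,-1.2,8.5,0,-0.04,0,1.2, -5,-1.2,12,0,-0.07,0,1.2, -6.4,-1.2,15.5,0,-0.1,0,1.2, -7.8,-1.2,19,0,-0.131,0,1.2, -9.2,-1.2,22.5,0,-0.131,0,1.2, -10.2,-1.2,25.5,0,-0.131,0,1.2, -10.77,-1.2,27,0,-0.131,0,1.2, -10.77,-1.2,27,0,-0.131,0,1.2]';python3 -m handwheel '[0,0,0,0,0,0,1.2,0,0,0,0,0,0,1.2,0,0,0,0,0,0,1.2]'; python3 - <<'E'
from h import *
st();plan((.56,-.133,.345),-90)
for n in('scene','top','wrist'):
    s=snap(n,n+'3.png');np.savez('pics/'+n+'3.npz',**s)
st()
E
```

```text
t: 5.55
tcp_pos: [0.5603, -0.1365, 0.3424]
tool_rot: [0.0, 0.707, -0.707, -0.003]
force: [-0.1, 0.4, -2.6]
finger_gap: 0.177
t: 5.8
tcp_pos: [0.5598, -0.1313, 0.3446]
tool_rot: [-0.001, 0.708, -0.707, -0.0]
force: [0.7, 0.2, -2.9]
finger_gap: 0.178
t 5.8 tcp [ 559.8 -131.3  344.6] zdeg -89.91 ydown [-0.0019  0.0015 -1.    ] F [ 0.68  0.22 -2.94] T [-0.01 -0.05  0.01] gap 0.178 q [-0.42  0.36  1.44  0.    1.35  1.14]
shift cm [-0.02 -0.04  0.17] rot [0.0015 0.0016 0.0019]
t 5.95 tcp [ 560.3 -131.7  345.4] zdeg -89.9 ydown [-1.e-04  3.e-04 -1.e+00] F [ 0.57  0.01 -1.73] T [-0.03  0.02 -0.05] gap 0.181 q [-0.43  0.36  1.43  0.    1.35  1.14]
```

View pics/wrist3.png

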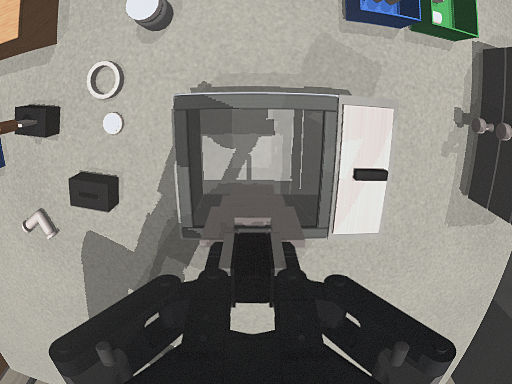

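View pics/scene3.png

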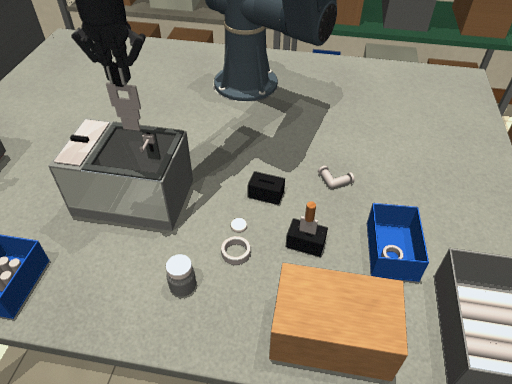

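```bash
python3 - <<'E'
from h import *
s=np.load('pics/scene3.npz');f=s['frame'][60:170,80:180][...,::-1]
f=np.clip(255*(f/255.)**0.6,0,255).astype(np.uint8)
cv2.imwrite('pics/s3z.png',cv2.resize(f,None,fx=5,fy=5,interpolation=cv2.INTER_NEAREST))
E
```

```text
(no output)
```

View pics/s3z.png

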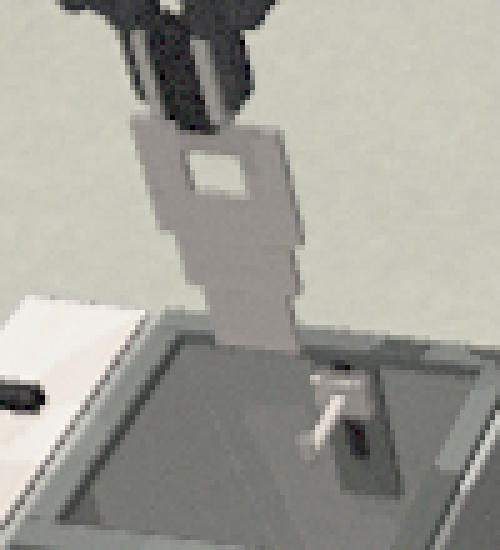

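```bash
python3 - <<'E'
from h import *
s=np.load('pics/scene3.npz');R,t,K=cam(s);C=-R.T@t
def onx(uv,x):
    d=R.T@np.linalg.solve(K,np.array([uv[0],uv[1],1.]));return (C+d*(x-C[0])/d[0])*1000
for q in [(182,148),(241,157),(249,199),(192,191),(216,174),(215,345),(299,353),(132,115),(283,130)]:
    print(q,onx((80+q[0]/5-.5,60+q[1]/5-.5),.5625).round(1))
# hook end: face centre line silhouettes, front face x=.535
o=np.load('pics/scene0.npz')
for q in [(430,190),(433,222),(418,205),(447,205),(432,206)]: print('hook',onx((80+q[0]/7-.5,120+q[1]/7-.5),.535).round(1))
P=cloud(s);m=(P[...,0]>.54)&(P[...,0]<.58)&(P[...,2]>.23)&(P[...,2]<.31)&(abs(P[...,1]+.133)<.02);print(P[m].mean(0),m.sum())
E
```

```text
(182, 148) [ 562.5 -140.5  312.8]
(241, 157) [ 562.5 -116.8  311.7]
(249, 199) [ 562.5 -117.6  292.5]
(192, 191) [ 562.5 -141.   293.3]
(216, 174) [ 562.5 -129.   302.5]
(215, 345) [ 562.5 -148.8  216.7]
(299, 353) [ 562.5 -111.7  217.9]
(132, 115) [ 562.5 -157.8  325.3]
(283, 130) [562.5 -96.9 326. ]
hook [ 535.  -132.1  147.4]
hook [ 535.  -133.7  133.6]
hook [ 535.  -137.5  140.2]
hook [ 535.  -127.4  141.8]
hook [ 535.  -132.7  140.6]
[ 0.55946614 -0.13303013  0.26731863] 530
```

```bash
python3 -m handwheel '[0,1,0.2,0,0,0,1.2, 0,3,0.2,0,0,0,1.2, 0,5,0.2,0,0,0,1.2, 0,7,0.2,0,0,0,1.2, 0,9,0.2,0,0,0,1.2, 0,11,0.2,0,0,0,1.2, 0,13,0.2,0,0,0,1.2, 0,15,0.2,0,0,0,1.2, 0,16.2,0.2,0,0,0,1.2,0,16.2,0.2,0,0,0,1.2]';python3 -m handwheel '[0,0,0,0,0,0,1.2,0,0,0,0,0,0,1.2,0,0,0,0,0,0,1.2,0,0,0,0,0,0,1.2]'; python3 - <<'E'
from h import *
st();plan((.56,-.134,.1834),-90)
for n in('scene','wrist'):
    s=snap(n,n+'4.png');np.savez('pics/'+n+'4.npz',**s)
    if n=='scene':
        f=s['frame'][100:200,70:190][...,::-1];f=np.clip(255*(f/255.)**0.6,0,255).astype(np.uint8);cv2.imwrite('pics/s4z.png',cv2.resize(f,None,fx=6,fy=6,interpolation=cv2.INTER_NEAREST))
st()
E
```

```text
t: 6.78
tcp_pos: [0.5583, -0.134, 0.18]
tool_rot: [-0.002, 0.708, -0.706, -0.002]
force: [0.2, -0.6, -2.0]
finger_gap: 0.181
t: 7.12
tcp_pos: [0.5612, -0.1354, 0.1845]
tool_rot: [-0.001, -0.707, 0.707, -0.001]
force: [0.4, 0.6, -2.3]
finger_gap: 0.183
t 7.12 tcp [ 561.2 -135.4  184.5] zdeg -90.0 ydown [ 0.0023 -0.0011 -1.    ] F [ 0.43  0.56 -2.32] T [-0.01 -0.02 -0.01] gap 0.183 q [-0.43  0.54  1.62 -0.    0.98  1.14]
shift cm [ 0.12  0.11 -0.14] rot [-0.0011 -0.     -0.0023]
t 7.22 tcp [ 560.9 -135.3  184.2] zdeg -90.01 ydown [ 1.7e-03 -7.0e-04 -1.0e+00] F [ 0.03  0.49 -1.84] T [0.03 0.09 0.08] gap 0.179 q [-0.43  0.54  1.62  0.    0.98  1.14]
```

View pics/s4z.png

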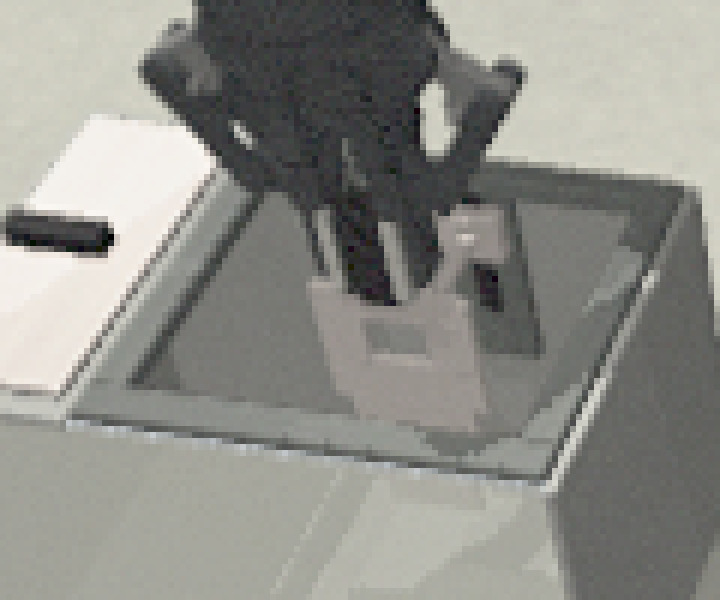

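View pics/wrist4.png

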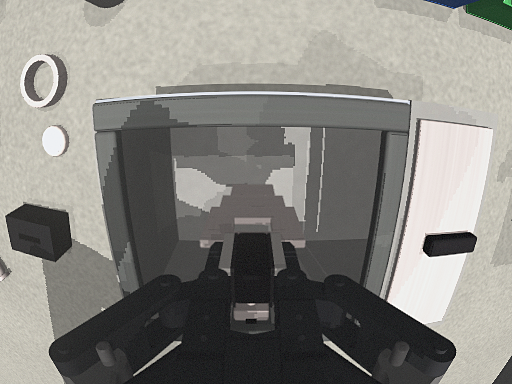

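```bash
python3 -m handwheel '[0.4,0.1,-0.1,0,0,0,1.2, 0.8,0.15,-0.1,0,0,0,1.2, 1.2,0.15,-0.1,0,0,0,1.2, 1.6,0.15,-0.1,0,0,0,1.2, 1.9,0.15,-0.1,0,0,0,1.2,1.9,0.15,-0.1,0,0,0,1.2,1.9,0.15,-0.1,0,0,0,1.2,1.9,0.15,-0.1,0,0,0,1.2]';python3 -c "
from h import *
st()";for i in 1 2 3; do python3 -m handwheel '[0,0,0,0,0,0,1.2,0,0,0,0,0,0,1.2]' >/dev/null; python3 -c "
from h import *
st()"; done
```

```text
t: 7.88
tcp_pos: [0.5417, -0.1343, 0.1819]
tool_rot: [-0.0, -0.707, 0.707, -0.0]
force: [0.2, -0.3, -1.6]
finger_gap: 0.18
t 7.88 tcp [ 541.7 -134.3  181.9] zdeg -90.02 ydown [ 5.e-04 -1.e-04 -1.e+00] F [ 0.23 -0.34 -1.57] T [-0.01  0.02 -0.05] gap 0.18 q [-0.44  0.53  1.67  0.    0.95  1.13]
t 8.05 tcp [ 541.7 -134.2  181.8] zdeg -90.01 ydown [ 3.e-04 -1.e-04 -1.e+00] F [-0.18 -0.58 -1.29] T [0.05 0.01 0.01] gap 0.179 q [-0.44  0.53  1.67  0.    0.95  1.13]
t 8.22 tcp [ 541.6 -134.2  181.8] zdeg -90.01 ydown [ 1.e-04 -0.e+00 -1.e+00] F [ 1.08  0.95 -1.65] T [-0.03 -0.02 -0.05] gap 0.18 q [-0.44  0.53  1.67 -0.    0.95  1.13]
t 8.38 tcp [ 541.5 -134.1  181.8] zdeg -90.01 ydown [ 0.  0. -1.] F [ 0.9  -0.64 -2.45] T [-0.    0.01 -0.03] gap 0.188 q [-0.44  0.53  1.67  0.    0.95  1.13]
```

```bash
cat >> h.py <<'E'
def avg(n=12):
    F=[];
    for i in range(n):
        manip.snapshot('wrist');F.append(manip.sense()['force'])
    F=np.array(F);print('avgF',F.mean(0).round(2),'se',(F.std(0)/n**.5).round(2));st()
E
python3 -c "
from h import *
avg()"
python3 -m handwheel '[0.2,0,0,0,0,0,1.2,0.35,0,0,0,0,0,1.2,0.5,0,0,0,0,0,1.2,0.5,0,0,0,0,0,1.2,0.5,0,0,0,0,0,1.2]' ; python3 -c "
from h import *
avg()"
```

```text
avgF [-0.2   0.06 -1.79] se [0.16 0.14 0.14]
t 8.98 tcp [ 541.5 -134.2  181.8] zdeg -90.01 ydown [ 0.  0. -1.] F [-0.55  0.56 -1.44] T [-0.02 -0.04  0.  ] gap 0.186 q [-0.44  0.53  1.67  0.    0.95  1.13]
t: 9.4
tcp_pos: [0.5364, -0.1342, 0.1818]
tool_rot: [0.0, 0.707, -0.707, -0.0]
force: [-0.3, -0.1, -1.6]
finger_gap: 0.179
avgF [ 0.06 -0.2  -1.73] se [0.14 0.13 0.14]
t 10.0 tcp [ 536.5 -134.2  181.8] zdeg -90.01 ydown [-0.  0. -1.] F [ 0.58 -0.79 -0.58] T [ 0.04 -0.03 -0.03] gap 0.184 q [-0.45  0.52  1.68  0.    0.94  1.12]
```

```bash
python3 -m handwheel '[0.1,0,0,0,0,0,1.2,0.2,0,0,0,0,0,1.2,0.3,0,0,0,0,0,1.2,0.3,0,0,0,0,0,1.2,0.3,0,0,0,0,0,1.2]' ; python3 -c "
from h import *
avg()
s=snap('scene','scene5.png');f=s['frame'][100:200,70:190][...,::-1];f=np.clip(255*(f/255.)**0.6,0,255).astype(np.uint8);cv2.imwrite('pics/s5z.png',cv2.resize(f,None,fx=6,fy=6,interpolation=cv2.INTER_NEAREST))
"
```

```text
t: 10.42
tcp_pos: [0.5334, -0.1342, 0.1818]
tool_rot: [0.0, 0.707, -0.707, -0.0]
force: [0.6, -0.0, -1.6]
finger_gap: 0.182
avgF [ 0.04  0.01 -1.69] se [0.14 0.12 0.15]
t 11.02 tcp [ 533.5 -134.2  181.8] zdeg -90.01 ydown [-0. -0. -1.] F [ 0.09  0.36 -1.87] T [ 0.03 -0.04  0.  ] gap 0.18 q [-0.45  0.52  1.69 -0.    0.94  1.12]
```

View pics/s5z.png

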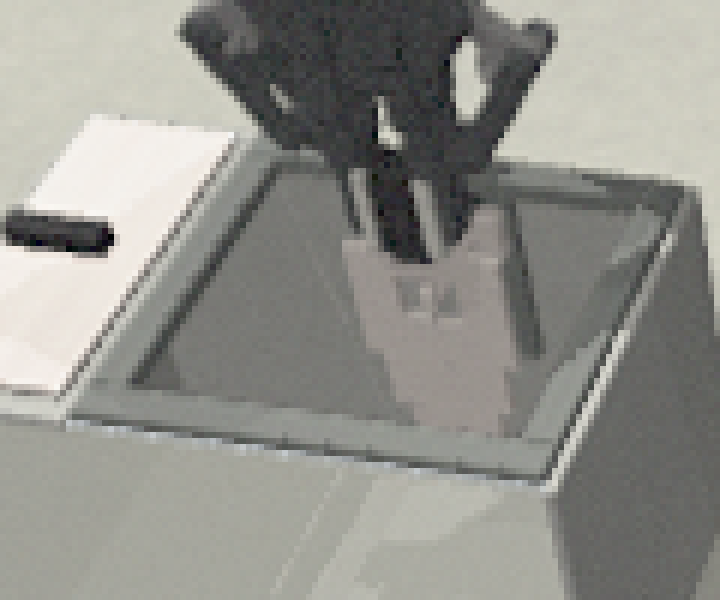

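The hook's end shows inside the eye (about (430,300) in the zoom) and Fx is still about 0. I'll keep advancing in small steps.

```bash
python3 -m handwheel '[0.1,0,0,0,0,0,1.2,0.2,0,0,0,0,0,1.2,0.35,0,0,0,0,0,1.2,0.35,0,0,0,0,0,1.2]' ; python3 -c "
from h import *
avg(8)"; python3 -m handwheel '[0.1,0,0,0,0,0,1.2,0.2,0,0,0,0,0,1.2,0.3,0,0,0,0,0,1.2,0.3,0,0,0,0,0,1.2]' ; python3 -c "
from h import *
avg(8)
s=snap('scene','scene6.png');f=s['frame'][100:200,70:190][...,::-1];f=np.clip(255*(f/255.)**0.6,0,255).astype(np.uint8);cv2.imwrite('pics/s6z.png',cv2.resize(f,None,fx=6,fy=6,interpolation=cv2.INTER_NEAREST))
"
```

```text
t: 11.4
tcp_pos: [0.5295, -0.134, 0.1818]
tool_rot: [-0.0, 0.707, -0.707, -0.0]
force: [0.3, 0.1, -1.4]
finger_gap: 0.179
avgF [ 0.04  0.   -1.49] se [0.17 0.17 0.17]
t 11.8 tcp [ 530.1 -134.2  181.8] zdeg -90.01 ydown [ 0. -0. -1.] F [-0.08 -0.56 -1.53] T [-0.   -0.   -0.02] gap 0.18 q [-0.45  0.51  1.7  -0.    0.93  1.12]
t: 12.13
tcp_pos: [0.5267, -0.1341, 0.1818]
tool_rot: [-0.0, 0.707, -0.707, -0.0]
force: [-0.2, 0.4, -1.0]
finger_gap: 0.186
avgF [-0.24 -0.07 -1.9 ] se [0.13 0.19 0.18]
t 12.53 tcp [ 527.  -134.2  181.8] zdeg -90.01 ydown [ 0. -0. -1.] F [-0.67  0.18 -1.94] T [0.01 0.03 0.03] gap 0.178 q [-0.45  0.51  1.7   0.    0.93  1.12]
```

View pics/s6z.png

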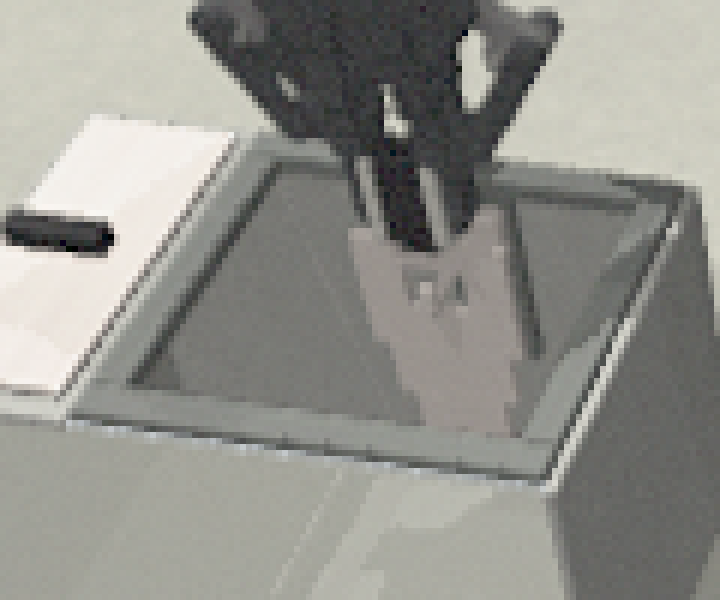

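```bash
python3 -m handwheel '[0.2,0,0,0,0,0,1.2,0.4,0,0,0,0,0,1.2,0.6,0,0,0,0,0,1.2,0.75,0,0,0,0,0,1.2,0.75,0,0,0,0,0,1.2]' ; python3 -c "
from h import *
avg(12)"; python3 -m handwheel '[0,0.2,0,0,0,0,1.2,0,0.4,0,0,0,0,1.2,0,0.6,0,0,0,0,1.2,0,0.6,0,0,0,0,1.2]' ; python3 -c "
from h import *
avg(12)"
```

```text
t: 13.0
tcp_pos: [0.5189, -0.134, 0.1818]
tool_rot: [-0.0, 0.707, -0.707, -0.0]
force: [-0.6, -0.1, -3.1]
finger_gap: 0.183
avgF [ 0.21 -0.09 -1.85] se [0.1  0.14 0.15]
t 13.6 tcp [ 519.5 -134.1  181.8] zdeg -90.01 ydown [-0.  0. -1.] F [ 0.57 -0.18 -1.23] T [-0.01  0.04  0.02] gap 0.183 q [-0.46  0.5   1.72  0.    0.92  1.11]
t: 13.93
tcp_pos: [0.5191, -0.134, 0.1752]
tool_rot: [-0.0, 0.707, -0.707, -0.0]
force: [-0.2, 0.5, -1.9]
finger_gap: 0.183
avgF [ 0.06  0.13 -2.07] se [0.12 0.15 0.16]
t 14.53 tcp [ 519.5 -134.2  175.9] zdeg -90.01 ydown [ 1.e-04 -0.e+00 -1.e+00] F [-0.66 -0.41 -2.95] T [ 0.05  0.03 -0.01] gap 0.183 q [-0.46  0.51  1.73  0.    0.91  1.11]
```

```bash
for i in 1 2; do python3 -m handwheel '[0,0.1,0,0,0,0,1.2,0,0.1,0,0,0,0,1.2]' ; python3 -c "
from h import *
avg(10)"; done
```

```text
t: 14.7
tcp_pos: [0.5194, -0.1341, 0.1747]
tool_rot: [0.0, 0.707, -0.707, -0.0]
force: [-0.3, -0.4, -2.2]
finger_gap: 0.18
avgF [-0.3  -0.01 -1.76] se [0.09 0.13 0.11]
t 15.2 tcp [ 519.5 -134.1  174.8] zdeg -90.01 ydown [ 0. -0. -1.] F [-0.24 -0.15 -2.46] T [-0.02 -0.03  0.01] gap 0.183 q [-0.46  0.51  1.73 -0.    0.9   1.11]
t: 15.37
tcp_pos: [0.5194, -0.1341, 0.1737]
tool_rot: [-0.0, 0.707, -0.707, -0.0]
force: [-0.1, 0.5, -1.8]
finger_gap: 0.183
avgF [ 0.12 -0.11 -2.  ] se [0.16 0.15 0.15]
t 15.87 tcp [ 519.5 -134.2  173.8] zdeg -90.01 ydown [ 0. -0. -1.] F [ 0.05  0.42 -2.33] T [ 0.    0.   -0.03] gap 0.183 q [-0.46  0.51  1.73  0.    0.9   1.11]
```

Still hanging free, so I'll take finer steps.

```bash
for i in 1 2 3; do python3 -m handwheel '[0,0.05,0,0,0,0,1.2,0,0.05,0,0,0,0,1.2]' >/dev/null; python3 -c "
from h import *
avg(10)"; done
```

```text
avgF [ 0.06 -0.12 -1.56] se [0.19 0.15 0.12]
t 16.53 tcp [ 519.5 -134.2  173.3] zdeg -90.01 ydown [ 1.e-04 -0.e+00 -1.e+00] F [ 0.02 -0.78 -0.77] T [ 0.02 -0.02 -0.01] gap 0.18 q [-0.46  0.51  1.73 -0.    0.9   1.11]
avgF [ 0.21 -0.01 -1.65] se [0.12 0.12 0.21]
t 17.2 tcp [ 519.5 -134.1  172.8] zdeg -90.01 ydown [-1.e-04  0.e+00 -1.e+00] F [-0.21  0.18 -2.13] T [ 0.01 -0.02  0.03] gap 0.18 q [-0.46  0.52  1.73 -0.    0.9   1.11]
avgF [-0.15  0.03 -1.76] se [0.1  0.15 0.19]
t 17.87 tcp [ 519.5 -134.2  172.3] zdeg -90.01 ydown [ 0.  0. -1.] F [ 0.6  -0.68 -2.57] T [ 0.   -0.01 -0.02] gap 0.181 q [-0.46  0.52  1.73  0.    0.9   1.11]
```

```bash
for i in 1 2 3 4; do python3 -m handwheel '[0,0.05,0,0,0,0,1.2,0,0.05,0,0,0,0,1.2]' >/dev/null; python3 -c "
from h import *
avg(10)" | cut -c1-70; done
```

```text
avgF [ 0.06 -0.18 -1.82] se [0.15 0.17 0.18]
t 18.53 tcp [ 519.5 -134.2  171.8] zdeg -90.01 ydown [ 1.e-04 -0.e+00 
avgF [-0.13  0.04 -0.24] se [0.14 0.12 0.13]
t 19.2 tcp [ 519.6 -134.2  171.4] zdeg -90.01 ydown [ 2.e-04 -1.e-04 -
avgF [-1.1   0.59  4.94] se [0.14 0.11 0.2 ]
t 19.87 tcp [ 519.6 -134.2  171.1] zdeg -90.01 ydown [ 4.e-04 -2.e-04 
avgF [-1.79  0.58  7.82] se [0.15 0.17 0.15]
t 20.53 tcp [ 519.6 -134.2  171. ] zdeg -90.01 ydown [ 6.e-04 -4.e-04
```

Contact came at TCP z≈171.4, and the batch went two steps past it, so I'm backing off at once.

```bash
python3 -m handwheel '[0,-0.1,0,0,0,0,1.2,0,-0.1,0,0,0,0,1.2]' >/dev/null; python3 -c "
from h import *
avg(8)"
```

```text
avgF [-0.15  0.56  2.82] se [0.12 0.18 0.15]
t 21.1 tcp [ 519.6 -134.2  171.3] zdeg -90.01 ydown [ 1.e-04 -0.e+00 -1.e+00] F [-0.22  0.15  2.06] T [ 0.02  0.07 -0.03] gap 0.18 q [-0.46  0.52  1.73  0.    0.89  1.11]
```

```bash
python3 -m handwheel '[0,-0.03,0,0,0,0,1.2,0,-0.03,0,0,0,0,1.2]' >/dev/null; python3 -c "
from h import *
avg(10)
for n in('scene','wrist'):
    s=snap(n,n+'7.png')
    if n=='scene':
        np.savez('pics/scene7.npz',**s)
        f=s['frame'][100:200,70:190][...,::-1];f=np.clip(255*(f/255.)**0.6,0,255).astype(np.uint8);cv2.imwrite('pics/s7z.png',cv2.resize(f,None,fx=6,fy=6,interpolation=cv2.INTER_NEAREST))
"
```

```text
avgF [ 0.47 -0.13  0.01] se [0.1  0.16 0.14]
t 21.77 tcp [ 519.4 -134.1  171.5] zdeg -90.01 ydown [-2.e-04  1.e-04 -1.e+00] F [ 0.29 -1.25 -0.25] T [-0.11 -0.02 -0.04] gap 0.182 q [-0.46  0.52  1.73 -0.    0.89  1.11]
```

View pics/s7z.png

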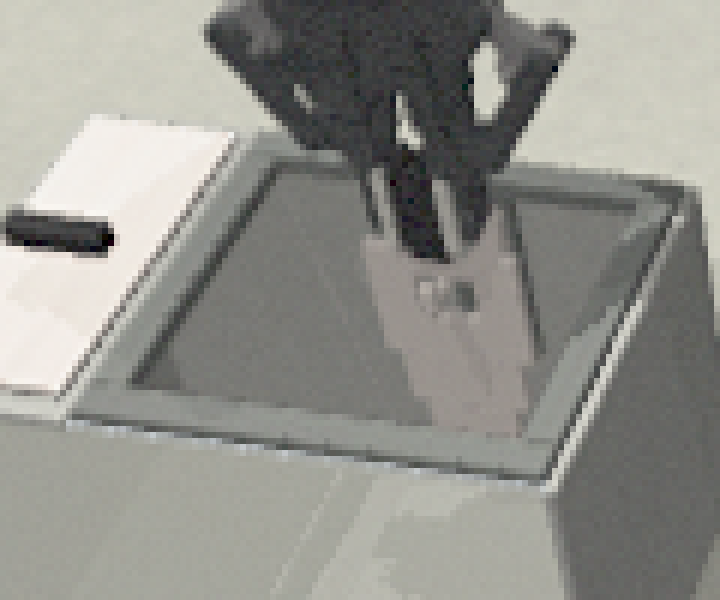

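View pics/wrist7.png

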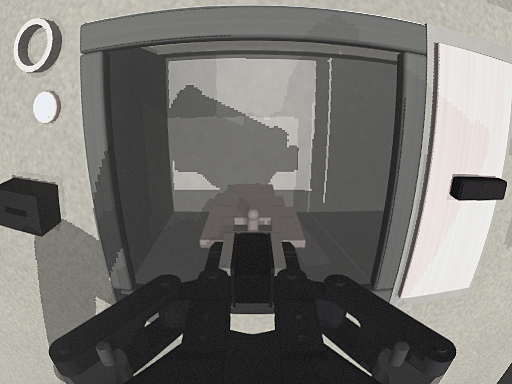

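Wrist view shows the hook's end (253,218) in front of the plate and centred in the eye, and the weight is carried by the rod. Releasing gently now.

```bash
python3 -m handwheel '[0,0,0,0,0,0,1.5,0,0,0,0,0,0,1.7,0,0,0,0,0,0,1.9,0,0,0,0,0,0,2.1,0,0,0,0,0,0,2.4,0,0,0,0,0,0,2.8,0,0,0,0,0,0,3.2,0,0,0,0,0,0,3.6,0,0,0,0,0,0,3.6,0,0,0,0,0,0,3.6]' 20; python3 -c "
from h import *
avg(4)
for n in('scene','wrist'):
    s=snap(n,n+'8.png')
    if n=='scene':
        f=s['frame'][100:200,70:190][...,::-1];f=np.clip(255*(f/255.)**0.6,0,255).astype(np.uint8);cv2.imwrite('pics/s8z.png',cv2.resize(f,None,fx=6,fy=6,interpolation=cv2.INTER_NEAREST))
"
```

```text
t: 22.7
tcp_pos: [0.5195, -0.1341, 0.1716]
tool_rot: [0.0, 0.707, -0.707, -0.0]
force: [-0.9, 0.2, -1.1]
finger_gap: 0.418
avgF [ 0.21  0.13 -0.13] se [0.19 0.27 0.21]
t 22.9 tcp [ 519.5 -134.1  171.6] zdeg -90.01 ydown [ 0. -0. -1.] F [0.5  0.75 0.45] T [0.01 0.02 0.03] gap 0.417 q [-0.46  0.52  1.73 -0.    0.9   1.11]
```

View pics/s8z.png

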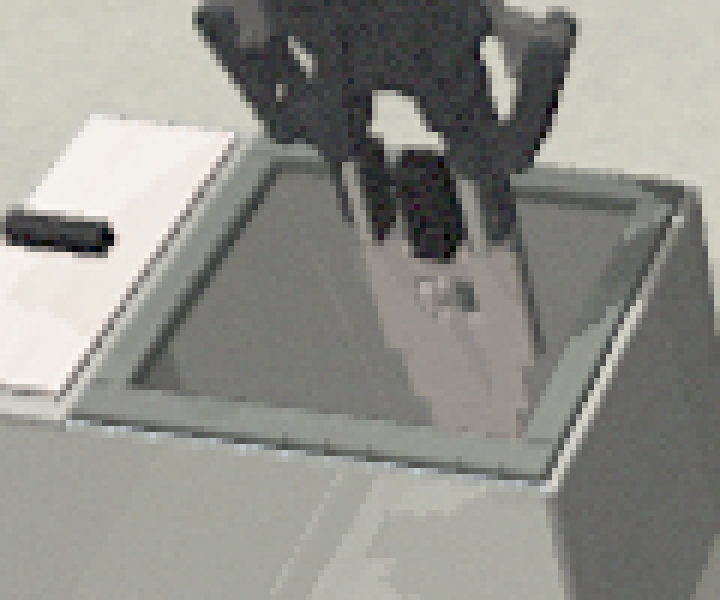

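View pics/wrist8.png

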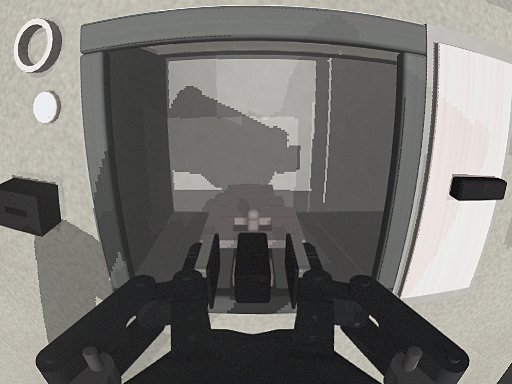

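The gauge hangs unmoved with the jaws clear on both sides of the handle. Withdrawing straight up.

```bash
python3 -m handwheel '[0,-0.4,0,0,0,0,3.6,0,-1,0,0,0,0,3.6,0,-2,0,0,0,0,3.6,0,-3.5,0,0,0,0,3.6,0,-5.5,0,0,0,0,3.6,0,-8,0,0,0,0,3.6,0,-11,0,0,0,0,3.6,0,-14,0,0,0,0,3.6,0,-15,0,0,0,0,3.6,0,-15,0,0,0,0,3.6]'; python3 -m handwheel '[0,0,0,0,0,0,3.6,0,0,0,0,0,0,3.6,0,0,0,0,0,0,3.6,0,0,0,0,0,0,3.6,0,0,0,0,0,0,3.6,0,0,0,0,0,0,3.6]'; python3 -c "
from h import *
avg(4)
for n in('scene','top','wrist'):
    s=snap(n,n+'9.png');np.savez('pics/'+n+'9.npz',**s)
    if n=='scene':
        f=s['frame'][100:200,70:190][...,::-1];f=np.clip(255*(f/255.)**0.6,0,255).astype(np.uint8);cv2.imwrite('pics/s9z.png',cv2.resize(f,None,fx=6,fy=6,interpolation=cv2.INTER_NEAREST))
    if n=='wrist':
        f=s['frame'][130:330,150:370][...,::-1];f=np.clip(255*(f/255.)**0.6,0,255).astype(np.uint8);cv2.imwrite('pics/w9z.png',cv2.resize(f,None,fx=3,fy=3))
"
```

```text
t: 23.83
tcp_pos: [0.5212, -0.1349, 0.3257]
tool_rot: [-0.003, -0.706, 0.708, -0.003]
force: [-0.1, -0.4, -0.4]
finger_gap: 0.421
t: 24.33
tcp_pos: [0.5192, -0.1341, 0.3207]
tool_rot: [-0.0, 0.707, -0.707, -0.001]
force: [0.2, 0.6, -0.4]
finger_gap: 0.419
avgF [0.05 0.32 0.03] se [0.14 0.23 0.21]
t 24.53 tcp [ 519.5 -134.2  321.4] zdeg -90.01 ydown [-3.e-04  2.e-04 -1.e+00] F [0.02 0.46 0.68] T [ 0.04 -0.   -0.01] gap 0.421 q [-0.46  0.33  1.56  0.    1.26  1.11]
```

View pics/s9z.png

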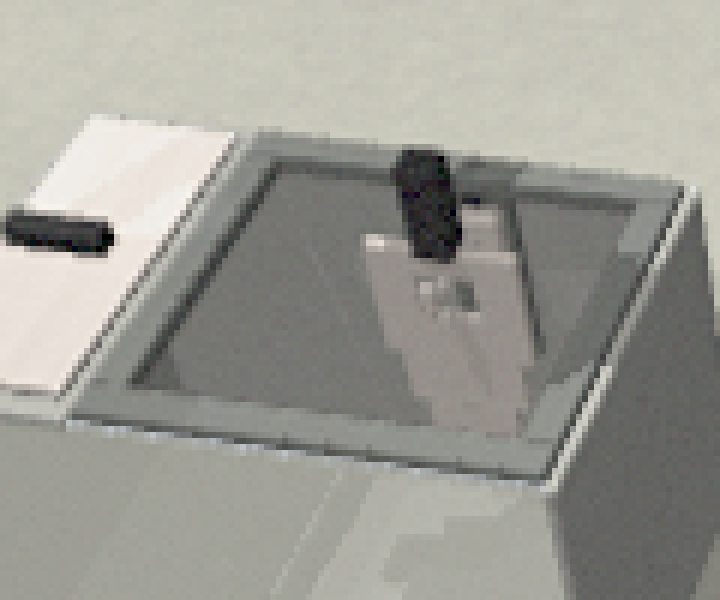

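View pics/w9z.png

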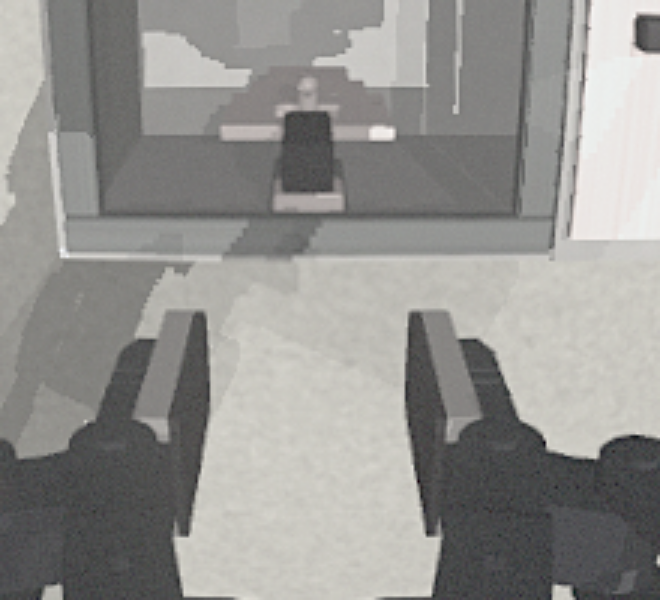

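View pics/scene9.png

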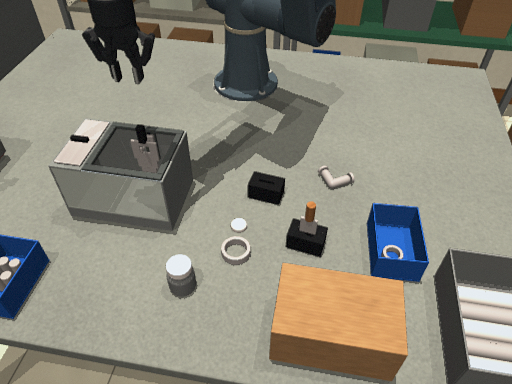

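The gauge hangs upright on the hook with the upturned end in front of the plate (wrist zoom (308,85)). The gripper is clear and everything else is where it was, so I'm handing in.

```bash
python3 -c "
from station import manip
print(manip.sign_off())"
```

```text
the job is handed in; nothing more can be done
None
```

The gauge is hanging by its eye on the hook inside the cabinet, and I handed the job in at about 24.5 s of the 72 s allowed.

**What I did:** I lifted the gauge straight out of its stand and turned it square to the hook. I then took it down through the hatch and slid the eye over the hook. The sideways force stayed at about 0 throughout, so the hook's spring was never pushed. I moved the plate about 12 mm behind the bend and lowered it until the rod took the weight. I then opened the jaws and drew straight up.

**Last checks:**
- **Hook height:** contact with the rod came at tool height 171.4 mm. That puts the rod centre at about 133.5 mm, against 134–135 mm from the cameras.
- **After release:** the scene and wrist views show the gauge upright and unmoved, with the hook's upturned end in front of the plate. The gripper is well clear, the force on it is about 0, and the other things look unmoved.

**What did not go cleanly:** my last lowering batch ran two half-millimetre steps past first contact. For about 1.5 s the gauge pressed down on the hook, peaking at about 9–10 N, before I backed off and released it with only its weight on the rod. That is harder than the gentle touch I meant. When the jaws closed on the handle in the stand, the force reading was about 7.5 N.

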